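# Top up the filter tray in the parts store

## Task

The white three-cell tray on the storeroom bench should hold one blue filter in every cell. Find the two empty cells and stand one of the two loose blue filters upright in each, setting it down rather than dropping it. Leave the blue filter that is already in the tray where it stands; the shorter, fatter orange filter does not belong in the tray.

Things in the scene. Friction and masses are not known exactly. Their poses are not given: they have to be found in the camera images.
- tray: White tray fixed to the bench, 110 (its x) x 310 (its y) x 20 mm high; origin at the centre of its underside, z up. Three cells, 90 x 90 mm inside, in a row along y, centres at y = -100, 0, +100 mm, x = 0. Cell floor 6 mm above the bench; walls 10 mm thick, tops 20 mm above the bench. Any one cell holds a filter at the start; the other two are empty but for a flat round dust mark.
- stock_mid (a point): blue metal filter canister with a pale grey band round its middle and a small steel nut on top, 54 mm diameter, 84 mm tall, about 0.3 kg, standing upright; this point is its centre, 42 mm above its underside, its z axis points up; it already stands in one of the tray's cells and stays there.
- spare_a_mid (a point): blue metal filter canister with a pale grey band round its middle and a small steel nut on top, 54 mm diameter, 84 mm tall, about 0.3 kg, standing upright; this point is its centre, 42 mm above its underside, its z axis points up; a loose spare standing on the bench to the robot's right of the tray. An orange filter (66 mm diameter, 64 mm tall) stands near the spares, at least 100 mm from centre to centre.
- spare_b_mid (a point): blue metal filter canister with a pale grey band round its middle and a small steel nut on top, 54 mm diameter, 84 mm tall, about 0.3 kg, standing upright; this point is its centre, 42 mm above its underside, its z axis points up; the second loose spare, same as the first, at least 100 mm from it, centre to centre.
Things that resemble listed ones, but are neither listed nor needed, are in the scene too. What is shaped like the part that bears spare_a_mid but yellow is not meant.

How it is judged:
By the outcome, as a careful person would: the job done as asked, in the order asked, and still so for the second after the job is handed in, with the robot touching nothing.
It also fails if it takes over 54 s, if anything falls off the work surface, if the arm or the gripper's body presses on something with over 40 N, if the wrist force passes 120 N, or if a joint passes its speed limit or range.

## Robot

A 7-joint arm with a two-finger parallel gripper is mounted at the origin on the work surface. World frame = base frame: x ahead of the robot, y to its left, z up, the work surface at z = 0. Lengths are in m, angles in rad, forces in N, time in s.
With the tool pointing down it reaches from about 0.4 to 0.9 m from the base axis. Payload 5.6 kg.
Tool frame: the origin (TCP) lies midway between the tips of the shut fingers; the grasp point (between the pads) lies 19 mm behind it; y points along the fingers, z is the direction in which the jaws open and shut, and the axes are right-handed (so a half turn about y gives the same grasp; the last joint's range is limited). The gripper opens to 92 mm and grips with 3 to 60 N. Pads are 20 mm wide; open, the fingers measure 128 mm over their backs; the gripper's body (75 mm by 189 mm) begins 69 mm behind the grasp point.
Start: joints at [1.068, 0.468, -0.012, 1.603, 0.006, 1.071, -0.056], TCP at [0.288, -0.583, 0.215] pointing down, gripper open.
Joint ranges: [-2.53, 2.53], [-0.31, 2.02], [-1.57, 1.55], [0.28, 2.44], [-1.29, 4.43], [0.15, 1.84], [-2.92, 2.92]. Speed limits (rad/s): [2.57, 2.57, 3.14, 3.14, 3.14, 3.14, 3.14].

## Interface

Orientations are given as a 3x3 rotation matrix whose columns are the frame's x, y, z axes.
In Python, from station import env, effector, solver, viewer, workorder, search_frame, tip_of gives the robot as it stands. Calls block until the motion is done:
- env.reach(position, orientation): joint-space move of the TCP to a pose.
- env.movel(position, frame=None, rate=0.15): straight line of the TCP; frame=None keeps the orientation; rate is the mean speed in m/s.
- env.goto_joints(angles): joint-space move.
- effector.release() and effector.grasp(squeeze=None): open the fingers fully, or close them until they stop; squeeze is the grip in N (None keeps the last).
- env.pause(seconds).
- solver.inverse_kinematics(position, orientation): joint angles nearest the present ones, or None.
- env.sense(): the state.
- viewer.read_camera(name): name is "scene" or "top"; returns (picture, depth): 400x640x3 uint8, red, green, blue; 400x640 float32, m along the optical axis (not along the pixel's ray), 0 where there is no reading.
- viewer.camera_info(name): a dict with "intrinsics" (3x3 intrinsics, pixels), "dist_coeffs" ([k1, k2, p1, p2, k3] as OpenCV has them; the pictures are not rectified), "eye" and "rotation" of the camera in the world. Camera axes: x right, y up, looking along -z (the intrinsics and any distortion apply to the point x, -y, -z); pixel columns grow to the right and rows downward; lengths in m; the calibration is good to about 2 mm. A picture is of the moment at which its call begins. camera_info takes no time and is no camera call.
A pose or a line that the arm cannot do raises env.PlanningError and nothing moves.
- workorder.finish_job(): hands the job in, once; it reports no verdict.
Trained networks look in the newest picture that a camera, given by its name, has taken for a name from the list of things; names that differ only in an ending like _2 or _b are one class to them, and where a whole thing is asked for, a point or a joint stands for the part that bears it (a point fixed in the world has none). Each returns a list of dicts, best first, with "score" (0 to 1); they miss things now and then, are a little off and sometimes report something else, mostly with a low value. They report only what shows in the picture. A call takes as long as a camera call. They do not tell look-alikes from the thing itself.
- search_frame(camera, name): "at" ([x, y, z] in m, in world coordinates, good to about 4 mm: the middle of the surface that is visible of it).
- tip_of(camera, name): "at" ([x, y, z] in m, in world coordinates, good to about 4 mm: a listed point, or the origin of a listed thing).
The state is a dict: "t": time; "joint_positions": joint angles; "joint_velocities": joint speeds; "tau": joint torques, N m; "ee_pos": TCP position; "tcp_rot": TCP orientation; "wrist_force": force on the tool from outside, world axes, zero at the start; "moment": the same for the moment, N m; "gripper_width": finger opening in m.
Only numpy, scipy, OpenCV 4.12 (cv2) and the standard library are available. Lean on these libraries where they do the work, as an engineer would, in place of code of your own. Each camera call takes 0.05 s, during which the arm holds its last target.

## Working session

There is one attempt and no reset: what is moved stays moved. The work goes in short steps, each a Python script; the robot and the scene stay as the last script left them, time stands still between calls to the robot, and variables do not carry over. Pictures are saved under pics/ and viewed, and the job is handed in when it is done.

```bash
mkdir -p pics; ls; python3 - <<'E'
from station import env, effector, solver, viewer, workorder, search_frame, tip_of
import cv2
for n in ["scene","top"]:
    p,d=viewer.read_camera(n); cv2.imwrite(f"pics/{n}0.png",p[:,:,::-1])
    i=viewer.camera_info(n); print(n,i)
    for k in ["tray","stock_mid","spare_a_mid"]:
        print(k,[( [round(float(v),3) for v in r["at"]],round(r["score"],2)) for r in tip_of(n,k)])
s=env.sense();print(s)
E
```

```text
pics
scene {'intrinsics': array([[484.66563494,   0.        , 322.14353142],
       [  0.        , 484.66563494, 197.72790864],
       [  0.        ,   0.        ,   1.        ]]), 'dist_coeffs': array([-0.04315116,  0.        ,  0.        ,  0.        ,  0.        ]), 'eye': array([ 1.05207967, -0.43131132,  0.72864088]), 'rotation': array([[ 0.55630012, -0.60068827,  0.57419837],
       [ 0.83076093,  0.38610585, -0.40094707],
       [ 0.01914285,  0.70006848,  0.71381908]])}
tray [([0.529, 0.105, 0.001], 0.71)]
stock_mid [([0.566, 0.2, 0.047], 0.65)]
spare_a_mid [([0.364, -0.137, 0.041], 0.73), ([0.559, -0.13, 0.041], 0.6), ([0.469, -0.215, 0.043], 0.57)]
top {'intrinsics': array([[491.35714498,   0.        , 326.87070982],
       [  0.        , 491.35714498, 185.37203341],
       [  0.        ,   0.        ,   1.        ]]), 'dist_coeffs': array([0.02450814, 0.        , 0.        , 0.        , 0.        ]), 'eye': array([ 0.44061173, -0.07223171,  1.18236216]), 'rotation': array([[ 0.02202585,  0.99867869, -0.04642981],
       [-0.99954139,  0.02103198, -0.02178695],
       [-0.0
[... 335 characters left out ...]
1.07136449, -0.05629726]), 'joint_velocities': array([ 0.00051171, -0.00177403,  0.00291365, -0.00168144, -0.0001767 ,
       -0.00035376, -0.00149076]), 'tau': array([-8.45642462e-04, -5.19853199e+01, -1.26484482e-02, -2.43706137e+01,
       -5.65979979e-02,  1.30784904e-02,  8.50863989e-05]), 'ee_pos': array([ 0.28839127, -0.58245384,  0.21446372]), 'tcp_rot': array([[-8.96167552e-01, -1.05886594e-04,  4.43715796e-01],
       [-4.43715808e-01,  1.45363960e-04, -8.96167541e-01],
       [ 3.03918429e-05, -9.99999984e-01, -1.77254019e-04]]), 'wrist_force': array([0.59309608, 0.31367482, 0.56003732]), 'moment': array([ 0.00970062, -0.03553316, -0.02212457]), 'gripper_width': 0.092066497635097}
```

View pics/top0.png

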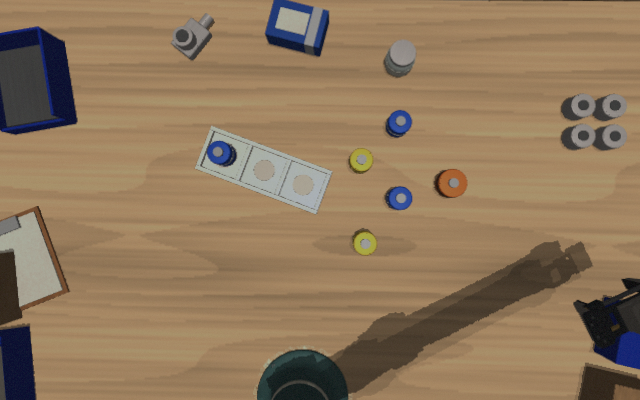

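View pics/scene0.png

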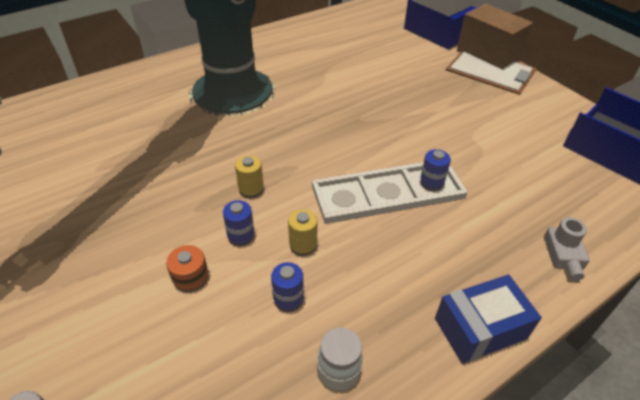

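The top view shows the loose blue spares at about (400,123) and (400,198), the yellow look-alikes at (361,160) and (365,243), and orange at (452,183). The stock filter is in the left cell (220,153), and the empty cells are at (264,170) and (303,185). The network missed the spare at (400,123) and reported both yellows, so I'll measure by colour and depth.

```bash
cat > h.py <<'E'
from station import env, effector, solver, viewer, workorder, search_frame, tip_of
import cv2, numpy as np
def cloud(n,p,d):
    i=viewer.camera_info(n); K=i["intrinsics"]; D=i["dist_coeffs"]
    v,u=np.mgrid[:400,:640]
    q=cv2.undistortPoints(np.stack([u,v],-1).reshape(-1,1,2).astype(np.float64),K,D).reshape(400,640,2)
    c=np.stack([q[...,0]*d,-q[...,1]*d,-d],-1)
    W=c@i["rotation"].T+i["eye"]; W[d==0]=np.nan
    return W
def look(n,png=None):
    p,d=viewer.read_camera(n)
    if png: cv2.imwrite(f"pics/{png}.png",p[:,:,::-1])
    return p,cloud(n,p,d)
def filters(n,p,W):
    h=cv2.cvtColor(p,cv2.COLOR_RGB2HSV)
    out=[]
    m=((h[...,0]>105)&(h[...,0]<130)&(h[...,1]>120)).astype(np.uint8)
    m=cv2.morphologyEx(m,cv2.MORPH_CLOSE,np.ones((9,9)))
    k,l,st,c=cv2.connectedComponentsWithStats(m)
    for j in range(1,k):
        if not 150<st[j,4]<1800: continue
        P=W[l==j]; P=P[np.isfinite(P[:,0])]
        if len(P)<50: continue
        zt=np.percentile(P[:,2],90)
        T=P[(P[:,2]>zt-.012)]
        (x,y),r=cv2.minEnclosingCircle(T[:,:2].astype(np.float32))
        out.append((c[j].round(),st[j,4],np.round([x,y,r,zt],4),T[:,:2].mean(0).round(4)))
    return out
E
python3 - <<'E'
from h import *
for n in ["top","scene"]:
    p,W=look(n)
    print(n)
    for f in filters(n,p,W): print(*f)
    h=cv2.cvtColor(p,cv2.COLOR_RGB2HSV)
    m=((h[...,1]<45)&(h[...,2]>150)&(abs(W[...,0]-.53)<.15)&(abs(W[...,1]-.105)<.22)&(W[...,2]<.05)).astype(np.uint8)
    m[np.isnan(W[...,2])]=0
    k,l,st,c=cv2.connectedComponentsWithStats(m); j=1+np.argmax(st[1:,4])
    P=W[l==j]; P=P[P[:,2]>.012] ; print(len(P),np.percentile(P[:,2],[5,50,95]))
    print("tray",cv2.minAreaRect(P[:,:2].astype(np.float32)*1000))
    print([ (k2,[(np.round(r["at"],3).tolist(),round(r["score"],2)) for r in tip_of(n,k2)]) for k2 in ["tray","spare_b_mid","stock_mid"]])
    q=W[250:300,200:300] if n=="top" else W[250:300,60:120]
    print("bench z",np.nanmedian(q[...,2]))
E
```

```text
top
[286.  26.] 1114 [0.8679 0.0474 0.0624 0.0722] [0.8682 0.0549]
[321.  33.] 327 [ 0.8517 -0.0253  0.045   0.0713] [ 0.8504 -0.0256]
[399. 123.] 476 [ 0.6405 -0.2083  0.0268  0.0828] [ 0.6398 -0.2082]
[221. 153.] 519 [0.5623 0.1992 0.0268 0.0892] [0.5622 0.1978]
[399. 198.] 438 [ 0.4674 -0.2117  0.0266  0.0831] [ 0.4673 -0.2115]
[611. 309.] 187 [ 0.2777 -0.5374  0.0158  0.3437] [ 0.2837 -0.5305]
[623. 350.] 1033 [ 0.171  -0.6175  0.1193  0.0916] [ 0.1551 -0.6955]
1538 [0.01584117 0.01978041 0.02347229]
tray ((529.8392333984375, 106.77720642089844), (309.3396911621094, 108.9249267578125), 70.54559326171875)
[('tray', [([0.528, 0.105, 0.002], 0.59)]), ('spare_b_mid', [([0.644, -0.208, 0.041], 0.77)]), ('stock_mid', [([0.563, 0.198, 0.049], 0.81)])]
bench z -6.567984710659225e-05
scene
[435.  23.] 1493 [0.0546 0.6904 0.1006 0.0958] [0.0874 0.66  ]
[437. 160.] 205 [0.5645 0.1949 0.0244 0.084 ] [0.569  0.1898]
[237. 213.] 310 [ 0.4709 -0.2162  0.0252  0.0779] [ 0.4758 -0.2174]
[287. 277.] 444 [ 0.6433 -0.2116  0.0251  0.0775] [ 0.6465 -0.2139]
[507. 306.] 1217 [0.8725 0.0469 0.0603 0.0714] [0.8809 0.052 ]
[461. 320.] 398 [ 0.8548 -0.0291  0.0432  0.0714] [ 0.8572 -0.0284]
1500 [0.01738952 0.02043494 0.02268978]
tray ((531.0457153320312, 103.58287811279297), (307.64886474609375, 109.31560516357422), 70.50176239013672)
[('tray', [([0.527, 0.106, 0.003], 0.61)]), ('spare_b_mid', [([0.639, -0.214, 0.042], 0.92)]), ('stock_mid', [([0.563, 0.199, 0.047], 0.67)])]
bench z 0.0004619815370835445
```

Both cameras agree to within about 4 mm. Spares are at (0.468,-0.212) and (0.641,-0.210), and the tray is at (0.530,0.106) with its long axis at 70.5°. The stock filter is in the +y cell. I'll keep the jaws across the row (tray x) and move the first spare now.

```bash
cat >> h.py <<'E'
a=np.radians(70.5); L=np.array([np.cos(a),np.sin(a)]); C=np.array([.530,.1055])
def rot(s=1):
    z=np.array([np.sin(a),-np.cos(a),0])*s; y=np.array([0,0,-1.]); return np.column_stack([np.cross(y,z),y,z])
def best(p):
    q0=env.sense()["joint_positions"]; r=[]
    for s in (1,-1):
        q=solver.inverse_kinematics(p,rot(s)); print(s,None if q is None else np.round(q,2))
        if q is not None: r.append((np.abs(q-q0).max(),s))
    return min(r)[1]
def st(t):
    s=env.sense(); print(t,round(s["t"],2),np.round(s["ee_pos"],4),"w",round(s["gripper_width"],4),"F",np.round(s["wrist_force"],2)); return s
def pick(xy,s):
    R=rot(s); env.reach([*xy,.20],R); st("above")
    env.movel([*xy,.06],R,rate=.15); env.movel([*xy,.033],R,rate=.06); st("down")
    effector.grasp(25); st("grasped")
    env.movel([*xy,.05],R,rate=.06); env.movel([*xy,.20],R,rate=.15); st("lifted")
def place(xy,s):
    R=rot(s); env.reach([*xy,.20],R); env.pause(.3); f0=st("over")["wrist_force"][2]
    env.movel([*xy,.06],R,rate=.12); env.movel([*xy,.0415],R,rate=.04); env.pause(.2); f0=st("near")["wrist_force"][2]
    z=.0415
    while z>.0365:
        z-=.0005; env.movel([*xy,z],R,rate=.02); f=env.sense()["wrist_force"][2]
        if f-f0>2.5: break
    st(f"contact z={z:.4f} df={f-f0:.2f}")
    effector.release(); env.pause(.2); st("released")
    env.movel([*xy,.06],R,rate=.05); env.movel([*xy,.20],R,rate=.15)
E
python3 - <<'E'
from h import *
xy=np.array([.4685,-.2125])
s=best([*xy,.2]); print("use",s)
for t in (C,C-.1*L): print(solver.inverse_kinematics([*t,.04],rot(s)))
pick(xy,s)
look("scene","grip1")
E
```

```text
1 [ 0.65  0.28 -0.34  1.93  0.12  0.95 -0.09]
-1 [-0.64  0.58  1.36  2.   -0.65  1.1  -2.47]
use 1
[ 0.11407489  0.59230525 -0.47078032  1.96275584  0.41376033  0.68132481
 -0.95450504]
[ 0.26478431  0.52864744 -0.43178954  2.0678651   0.37226833  0.61910836
 -0.76212688]
above 2.33 [ 0.4682 -0.2143  0.2   ] w 0.0917 F [ 0.12  0.05 -0.84]
down 4.01 [ 0.4684 -0.2123  0.0327] w 0.0917 F [-0.29 -0.79  0.59]
grasped 4.67 [ 0.4685 -0.2125  0.0331] w 0.0536 F [-0.24  0.06  1.53]
lifted 6.25 [ 0.4678 -0.2122  0.199 ] w 0.0533 F [-0.12  0.26 -1.76]
```

View pics/grip1.png

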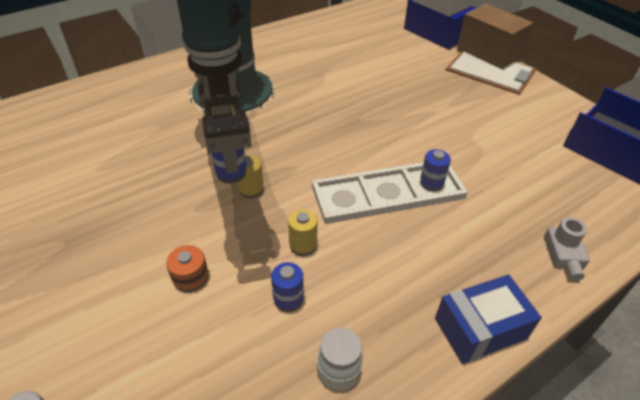

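The spare is held in the gripper, clear of the bench (about (230,165)), and nothing else has moved. The middle cell at (388,190) is still empty, so I'll place it there.

```bash
python3 - <<'E'
from h import *
place(C,1)
look("scene","place1")
E
```

```text
over 7.83 [0.5302 0.1045 0.2   ] w 0.0534 F [-0.45 -0.7  -2.63]
near 9.96 [0.5302 0.1056 0.0417] w 0.0536 F [ 0.66 -0.   -3.89]
contact z=0.0390 df=3.15 11.21 [0.5301 0.1055 0.0391] w 0.0539 F [ 0.02 -0.39 -0.74]
released 12.12 [0.53   0.1055 0.039 ] w 0.092 F [0.43 0.29 0.01]
```

View pics/place1.png

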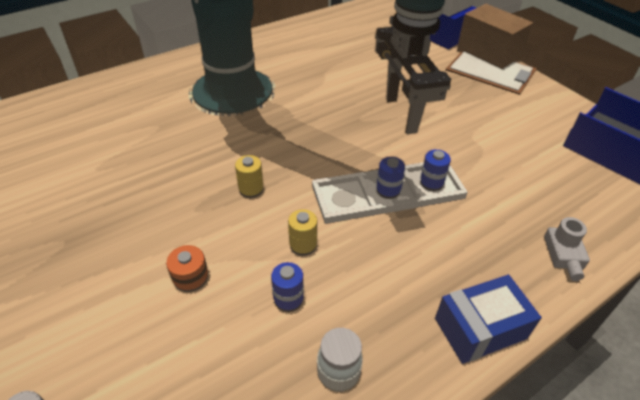

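The first spare stands upright in the middle cell at (391,178). Contact came at z = 0.039, as expected. The second spare at (287,285) hasn't moved.

```bash
python3 - <<'E'
from h import *
xy=np.array([.6415,-.2095])
s=best([*xy,.2]); print(s)
q=solver.inverse_kinematics([*xy,.033],rot(1)); print(q)
pick(xy,1)
if env.sense()["gripper_width"]>.05: place(C-.1*L,1)
for n in ("scene","top"):
    p,W=look(n,"place2"+n)
    for f in filters(n,p,W): print(n,*f)
E
```

```text
1 [ 0.52  0.56 -0.37  1.53  0.22  1.09 -0.24]
-1 [-0.5   0.92  1.34  1.6  -0.91  1.37 -2.52]
1
[ 0.48403001  0.74633937 -0.3153683   1.62848291  0.29391601  0.81382048
 -0.29635244]
above 15.08 [ 0.6418 -0.207   0.2   ] w 0.0914 F [0.75 0.63 0.44]
down 16.77 [ 0.6414 -0.2094  0.0326] w 0.0916 F [ 0.31 -0.26  0.06]
grasped 17.43 [ 0.6417 -0.2096  0.0332] w 0.0532 F [-0.27 -0.76  0.31]
lifted 19.01 [ 0.6407 -0.2093  0.1987] w 0.0537 F [-0.1  -0.14 -2.49]
over 20.34 [0.497  0.0106 0.1998] w 0.0537 F [-0.89 -0.69 -3.21]
near 22.47 [0.4968 0.0112 0.0417] w 0.0535 F [ 0.21 -0.63 -1.91]
contact z=0.0385 df=7.51 23.97 [0.4967 0.0112 0.039 ] w 0.0535 F [-2.13 -0.24  5.61]
released 24.88 [0.4966 0.0113 0.0385] w 0.0923 F [-0.05 -0.29 -0.46]
scene [434.  23.] 1563 [0.0571 0.6877 0.0997 0.095 ] [0.0874 0.659 ]
scene [437. 160.] 212 [0.5641 0.1947 0.0245 0.084 ] [0.5691 0.1895]
scene [392. 168.] 231 [0.5316 0.1012 0.0244 0.084 ] [0.5372 0.096 ]
scene [507. 306.] 1215 [0.8735 0.0472 0.0603 0.0714] [0.8807 0.0521]
scene [461. 320.] 395 [ 0.8549 -0.0279  0.0437  0.0714] [ 0.8572 -0.0285]
top [286.  26.] 1114 [0.8682 0.0477 0.0621 0.0721] [0.8682 0.0549]
top [321.  33.] 331 [ 0.8521 -0.0252  0.0452  0.0717] [ 0.8503 -0.0256]
top [221. 153.] 516 [0.5382 0.1431 0.0874 0.0894] [0.5618 0.1971]
```

View pics/place2scene.png

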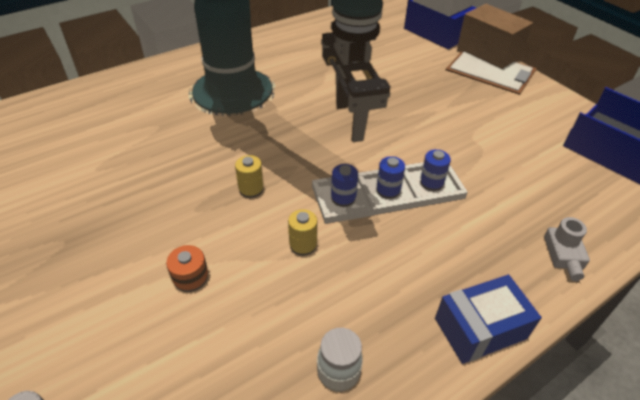

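View pics/place2top.png

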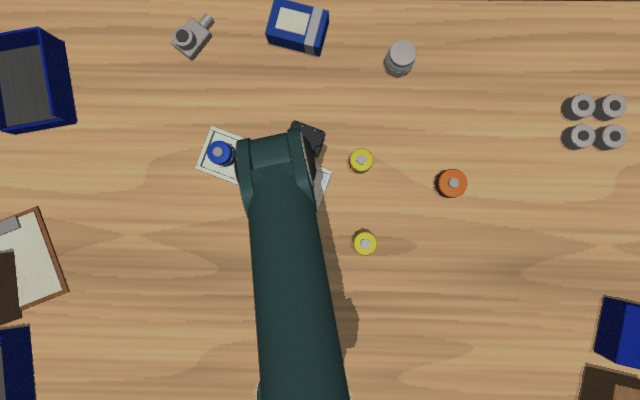

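The scene view shows all three upright in the tray at (344,185), (391,178) and (435,168). The arm hides the tray from the top camera, so I'll move it aside and take a last check.

```bash
python3 - <<'E'
from h import *
env.reach([.45,-.45,.25],rot(1))
for n in ("scene","top"):
    p,W=look(n,"end"+n)
    for f in filters(n,p,W): print(n,*f)
print(C,C-.1*L,C+.1*L)
st("t")
E
```

```text
scene [436.  23.] 1399 [0.0586 0.6881 0.0987 0.0962] [0.09   0.6605]
scene [437. 160.] 212 [0.5662 0.1947 0.0247 0.0843] [0.5691 0.1894]
scene [392. 167.] 224 [0.5329 0.1017 0.0245 0.0841] [0.5368 0.0961]
scene [344. 175.] 236 [0.4985 0.008  0.0247 0.0841] [0.5037 0.0033]
scene [507. 306.] 1213 [0.8725 0.0464 0.0603 0.0714] [0.8808 0.0521]
scene [461. 320.] 396 [ 0.8548 -0.0266  0.0435  0.0713] [ 0.8569 -0.0284]
top [286.  25.] 1113 [0.8685 0.0478 0.0627 0.0721] [0.8681 0.055 ]
top [321.  33.] 329 [ 0.8511 -0.0266  0.0442  0.0717] [ 0.8509 -0.0257]
top [221. 153.] 519 [0.5623 0.1989 0.0267 0.0889] [0.5621 0.1979]
top [261. 168.] 458 [0.5289 0.1036 0.0264 0.0902] [0.5286 0.1034]
top [301. 183.] 422 [0.496  0.0102 0.0258 0.0902] [0.4958 0.0103]
[0.53   0.1055] [0.49661931 0.01123585] [0.56338069 0.19976415]
t 28.45 [ 0.4511 -0.4485  0.2501] w 0.0916 F [-0.25  0.48 -1.7 ]
```

View pics/endtop.png

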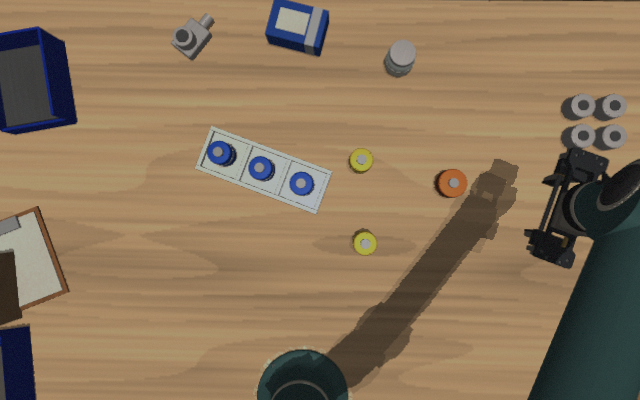

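The top view shows filters in all three cells at (221,153), (261,168) and (301,183). The orange and yellow filters haven't moved, and the arm is clear.

```bash
python3 -c "
from station import workorder
print(workorder.finish_job())"
```

```text
the job is handed in; nothing more can be done
None
```

The job is done and handed in at about 28.5 s: both loose blue filters now stand upright in the two cells that were empty. One is in the middle cell and the other in the end cell nearest the spares. Each was lowered until the wrist felt contact, then released.

**Last checks:**
- **Top camera:** all three filter tops are at 0.089–0.090 m and within about 2 mm of the cell centres.
- **Scene camera:** it agrees to about 4–5 mm. It reads the tops about 5 mm lower, as it did before anything was moved.
- **Other filters:** the filter already in the tray, the orange one and the yellow look-alikes did not move.
- **Contact force:** the second set-down pressed a little harder than the first, about 7.5 N against 3 N, far below the limits.

**Disagreement:** at first the network reported the two yellow look-alikes as spares and missed one blue one. I located the spares by colour and depth instead; a later network call for spare_b agreed to within about 5 mm.

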